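# Butt a row of furniture feet against the flip stop

### The job

Flip the red stop on the fence down, then push the row of five pale feet along the fence as one train until the first foot is fully home against the red stop and all five sit tight together and flat against the fence, ready for one marking line across the lot. Only push with the fingers: nothing is to be picked up, and the row must not come apart on the way. Leave the black stop up, and the walnut foot, the tools and the glue where they are.

Things in the scene. Friction and masses are not known exactly. Their poses are not given: they have to be found in the camera images.
- fence: Fixed stop fence, turned up to 0.1 rad: plywood board 18 mm thick, 720 mm long, grey, carrying an aluminium fence 32 mm thick, 700 mm long, top 56 mm above the bench. Origin: on the bench under the middle of the fence's front face. y along the fence, x through it away from the robot. The board reaches 130 mm in front of that face, 35 mm behind. Black knobs 46 mm high at its front corners
- red_stop: Bracket of the red flip stop, fixed on the fence top, on either half. Origin: middle of the fence top (16 mm behind the front face, 56 mm above the bench), in line with the arm. Axes as the fence's. The arm turns on a pin parallel to the fence, 20 mm above this origin. Bracket 28 mm high; its clamp knob, 32 mm to +y, is 23 mm high.
- red_stop_arm (a joint): Angle of the red arm, rad. 0: down, hanging square in front of the fence; grows as it swings up over the front and back to its limit 2.55. Starts raised, 2.25 to 2.5. It weighs 120 g; pivot friction keeps it standing, but once tipped forward (towards the robot) below about 1.4 it drops to 0 by itself; best pushed from behind near its free end.
- red_stop_pad (a point): Middle of the red paddle, on the arm: with the arm down 33 mm in front of the pin and 34 mm below it. The paddle is a flat bar 12 mm thick along the fence, 28 mm wide, 62 mm long. Down, it covers 3 to 31 mm in front of the fence face, ends 4 mm above the board and does not give along the fence. Raised, its end is about 145 mm above the bench.
- black_stop: Bracket of the black flip stop, the same as the red one, on the other half of the fence. To be left raised.
- black_stop_arm (a joint): Angle of the black stop's arm, as for the red one; starts raised at 2.25 to 2.5 and must stay raised.
- foot1: A pale wooden furniture foot, the end foot at the fence's +y end of the row: a square block 45 x 45 mm, 40 mm high, with a round tenon 18 mm thick standing up 18 mm more in the middle. 45 to 90 g, loose, stands on the board against the fence. Origin: centre of its underside; axes at the start as the fence's.
- foot2: A pale wooden furniture foot, number 2 counted from the +y end of the row: a square block 45 x 45 mm, 40 mm high, with a round tenon 18 mm thick standing up 18 mm more in the middle. 45 to 90 g, loose, stands on the board against the fence. Origin: centre of its underside; axes at the start as the fence's.
- foot3: A pale wooden furniture foot, number 3 counted from the +y end of the row: a square block 45 x 45 mm, 40 mm high, with a round tenon 18 mm thick standing up 18 mm more in the middle. 45 to 90 g, loose, stands on the board against the fence. Origin: centre of its underside; axes at the start as the fence's.
- foot4: A pale wooden furniture foot, number 4 counted from the +y end of the row: a square block 45 x 45 mm, 40 mm high, with a round tenon 18 mm thick standing up 18 mm more in the middle. 45 to 90 g, loose, stands on the board against the fence. Origin: centre of its underside; axes at the start as the fence's.
- foot5: A pale wooden furniture foot, the end foot at the -y end of the row: a square block 45 x 45 mm, 40 mm high, with a round tenon 18 mm thick standing up 18 mm more in the middle. 45 to 90 g, loose, stands on the board against the fence. Origin: centre of its underside; axes at the start as the fence's.
- walnut_foot: A dark walnut foot of the same size, standing on the front part of the board, not part of the row; origin: centre of its underside. Leave alone.
- gauge: A marking gauge lying on the front part of the board: stem 200 mm along its x, 16 mm thick, with a block 60 mm wide and 44 mm high. Origin under the stem's middle. Leave alone.
- chisel: A chisel lying behind the fence, 260 mm long along its x, 32 mm thick. Origin under its middle. Leave alone.
- square: A try square lying beyond the -y end of the fence: dark stock 130 mm long, 28 mm high, steel blade 170 mm along its x. Origin under the stock. Leave alone.
- mallet: A wooden mallet lying in front of the board, 300 mm long along its x, head 130 mm wide and 70 mm high. Origin under it. Leave alone.
- plane: A steel hand plane standing behind the middle of the fence, 240 mm long along its x, 60 mm wide, 90 mm high. Origin: centre of its underside. Leave alone.
- glue: A yellow glue bottle, 60 mm across, 150 mm high, standing on the bench beyond the fence's +y end. Origin: centre of its underside. Leave alone.
Mind the look-alikes: they are no part of the job. Leave any blue or turquoise look-alike of the foot3 alone.

How it is judged:
On the way, in this order (a step that is already met when the one before it is completed fails the run):
1. the red stop is fully down (value of joint red_stop_arm below 0.06 rad), for 0.2 s.
2. the row has been pushed home: first foot against the red stop, no gaps in the row (((y of foot1 in the frame of red_stop between -0.0315 and -0.025 m and y of foot5 in the frame of red_stop between -0.2145 and -0.19 m) or (y of foot5 in the frame of red_stop between 0.025 and 0.0315 m and y of foot1 in the frame of red_stop between 0.19 and 0.2145 m))), for 0.2 s.
At the end, for the whole second after the job is handed in: Red stop down (0.06 rad), black one up; first foot within 3 mm of the red paddle, last foot within 6 mm of a gapless row; every foot on the board, within 4 mm of the fence and square to it (0.06 rad), at rest; all other things within 15 mm of their start (value of joint red_stop_arm below 0.06 rad and value of joint black_stop_arm above 1.9 rad and ((y of foot1 in the frame of red_stop between -0.0315 and -0.025 m and y of foot5 in the frame of red_stop between -0.2145 and -0.19 m) or (y of foot5 in the frame of red_stop between 0.025 and 0.0315 m and y of foot1 in the frame of red_stop between 0.19 and 0.2145 m)) and x of each of foot1, foot2, foot3, foot4, foot5 in the frame of fence above -0.0265 m and angle between the y axis of each of foot1, foot2, foot3, foot4, foot5 and the y axis of fence, either way round below 0.06 rad and angle between each of foot1, foot2, foot3, foot4, foot5's own z axis and vertical below 0.06 rad and height (world z) of each of foot1, foot2, foot3, foot4, foot5 below 0.021 m and linear speed of each of foot1, foot2, foot3, foot4, foot5 below 0.01 m/s and distance of each of walnut_foot, gauge, chisel, square, mallet, plane, glue from where it was at the start of the episode below 0.015 m); the robot touches nothing.
It fails at once if a foot of the row is lifted or tipped (height (world z) of any of foot1, foot2, foot3, foot4, foot5 above 0.024 m or angle between any of foot1, foot2, foot3, foot4, foot5's own z axis and vertical above 0.2 rad).
It fails at once if the row comes apart: neighbouring feet more than 12 mm from each other (distance between foot1 and foot2 above 0.0575 m or distance between foot2 and foot3 above 0.0575 m or distance between foot3 and foot4 above 0.0575 m or distance between foot4 and foot5 above 0.0575 m).
It fails at once if the black stop is swung down (value of joint black_stop_arm below 1.9 rad).
It fails at once if another thing on the bench is moved by more than 15 mm (distance of any of walnut_foot, gauge, chisel, square, mallet, plane, glue from where it was at the start of the episode above 0.015 m).
It also fails if it takes over 56 s, if anything falls off the work surface, if the arm or the gripper's body presses on something with over 40 N, if the wrist force passes 120 N, or if a joint passes its speed limit or range.

### The arm

A 7-joint arm with a two-finger parallel gripper is mounted at the origin on the work surface. World frame = base frame: x ahead of the robot, y to its left, z up, the work surface at z = 0. Lengths are in m, angles in rad, forces in N, time in s.
With the tool pointing down it reaches from about 0.425 to 0.925 m from the base axis. Payload 6.8 kg.
Tool frame: the origin (TCP) lies on the front face of the gripper's body, between the roots of the fingers; the fingertips stand 73 mm ahead of it and the grasp point (between the pads) lies 54 mm ahead of it; z points along the fingers, y is the direction in which the jaws open and shut (so a half turn about z gives the same grasp; the last joint's range is limited). The gripper opens to 85 mm and grips with 20 to 120 N. Pads are 22 mm wide; open, the fingers measure 114 mm over their backs; the gripper's body (76 mm by 85 mm) begins 54 mm behind the grasp point. The pads swing forward as they close: fully open they stand 13 mm farther back than shut.
Start: joints at [-1.321, 0.477, 0.022, 1.555, -0.011, 1.109, -0.083], TCP at [0.236, 0.632, 0.304] pointing down, gripper open.
Joint ranges: [-2.96, 2.96], [-0.34, 2.1], [-1.41, 1.46], [0.24, 2.44], [-1.37, 4.51], [0.17, 1.92], [-2.96, 2.96]. Speed limits (rad/s): [2.39, 2.39, 3.14, 3.14, 3.14, 3.14, 3.14].

### API

Orientations are given as a rotation vector (axis times angle).
In Python, from bench import * gives the robot as it stands.
- The arm moves only by the tool jog_arm, never from a script. Its argument "plan" is a list of rows, each a list of 2 entries, a list of its own where there are three numbers: the shift along the world's x, y, z in cm, then the turn about the world's z in rad. In form: [[[tx, ty, tz], twist], ...]. A call has 1 to 12 rows; each row shifts and turns the commanded pose from where the row before left it; what a row does not reach is not made up. A row lasts 1/10 s, in which the tool goes at most 50 mm and 8.59 degrees, less where a joint would pass 70% of its speed; a pose out of reach is approached as far as the arm can. A call is refused whole if a number of a shift passes 5 or a number of a turn 0.15, either way. A call with a gripper value outside its range is refused whole. "hand" is the finger opening in cm, from 0 to 8.54, set as the call begins (left out, the last holds). The fingers move at their own pace and stop on an object; "grip_force" is the grip in N (left out, the last holds). Time passes only in rows, so rows that do not move let the fingers close. It gives the time, the measured TCP pose, the force and the opening at its end, in the units of the state.
- get_obs(): the state, without advancing time (a new reading comes with each control period).
- grab_frame(name): name is "scene" or "top" or "wrist"; returns the picture (420x560x3 uint8, red, green, blue); there is no depth.
- get_calibration(name): a dict with "intrinsics" (3x3 intrinsics, pixels), "xyz" and "orientation" of the camera in the world. Camera axes: x right, y down, z forward; pixel columns grow to the right and rows downward; lengths in m; the calibration is good to about 2 mm. A picture is of the moment at which its call begins: read the wrist's pose just before it. get_calibration takes no time and is no camera call; for the wrist camera it gives the pose at the moment of the call.
- hand_in(): hands the job in, once; it reports no verdict.
The state is a dict: "clock": time; "joints": joint angles; "qvel": joint speeds; "tau": joint torques, N m; "tcp_pos": TCP position; "orientation": TCP orientation; "contact_force": force on the tool from outside, world axes, zero at the start; "moment": the same for the moment, N m; "grip_width": finger opening in m.
Only numpy, scipy, OpenCV 4.12 (cv2) and the standard library are available. Lean on these libraries where they do the work, as an engineer would, in place of code of your own. Each camera call takes 0.05 s, during which the arm holds its last target. There are 200 camera calls.

## Working session

There is one attempt and no reset: what is moved stays moved. The work goes in short steps, Python scripts to look and compute and a tool call to move; the robot and the scene stay as the last step left them, time stands still between calls to the robot, and variables do not carry over. Pictures are saved under pics/ and viewed, about 8 in all and at most 12, crops included, and the job is handed in when it is done.

Besides the shell and the picture viewer there is one more tool, called by a JSON object that holds its "fn" and its "kwargs", one argument or row to a line. jog_arm: Moves the arm, as the interface text tells. Its arguments: {"type":"object","properties":{"plan":{"type":"array","items":{"type":"array"}},"hand":{"type":"number"},"grip_force":{"type":"number"}},"required":["plan"]}

```bash
mkdir -p pics
cat > h.py <<'E'
from bench import *
import numpy as np, cv2
from scipy.spatial.transform import Rotation as R
def Rm(o):
    o=np.array(o,float)
    return o if o.shape==(3,3) else R.from_rotvec(o).as_matrix()
def ray(c,u,v,z):
    K=np.array(c["intrinsics"]);d=Rm(c["orientation"])@np.linalg.inv(K)@[u,v,1];p=np.array(c["xyz"])
    return p+d*(z-p[2])/d[2]
def proj(c,P):
    q=np.array(c["intrinsics"])@(Rm(c["orientation"]).T@(np.array(P)-np.array(c["xyz"])));return q[:2]/q[2]
def snap(n,f):
    im=grab_frame(n);cv2.imwrite(f,im[:,:,::-1]);return im
E
python3 - <<'E'
from h import *
for n in("top","scene"):
    c=get_calibration(n);print(n,c);snap(n,f"pics/{n}0.png")
print(get_obs())
E
```

```text
top {'intrinsics': array([[507.66964105,   0.        , 277.5570924 ],
       [  0.        , 507.66964105, 209.26300193],
       [  0.        ,   0.        ,   1.        ]]), 'xyz': array([0.21418755, 0.02876442, 1.51443489]), 'orientation': array([-2.0704645 ,  2.15297866, -0.22115057])}
scene {'intrinsics': array([[543.3458374 ,   0.        , 281.86876773],
       [  0.        , 543.3458374 , 213.24160872],
       [  0.        ,   0.        ,   1.        ]]), 'xyz': array([1.10373628, 0.96330538, 1.09661884]), 'orientation': array([-0.76925934, -2.57330514,  1.13842879])}
{'clock': 0.1, 'joints': array([-1.32113968,  0.47772078,  0.02235567,  1.55637584, -0.01152813,
        1.10929263, -0.08309981]), 'qvel': array([ 0.00140473, -0.00209442,  0.00067822, -0.00190277, -0.00112647,
        0.00049932, -0.00101991]), 'tau': array([ 4.49601357e-03, -5.97759569e+01,  1.61367472e+00, -2.81955707e+01,
        1.28245982e-02,  5.06257304e-03,  1.75290370e-05]), 'tcp_pos': array([0.23622292, 0.6318626 , 0.30301102]), 'orientation': array([-5.58942165e-01, -3.09127058e+00,  2.60280906e-03]), 'contact_force': array([ 0.28147088, -0.18996377,  0.03067702]), 'moment': array([ 0.01922242,  0.0130015 , -0.02502046]), 'grip_width': 0.08522042501216358}
```

View pics/top0.png

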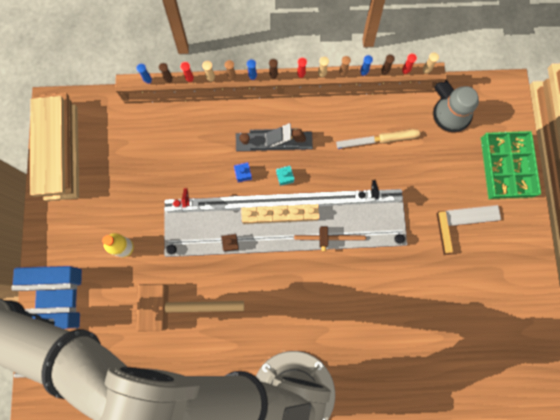

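View pics/scene0.png

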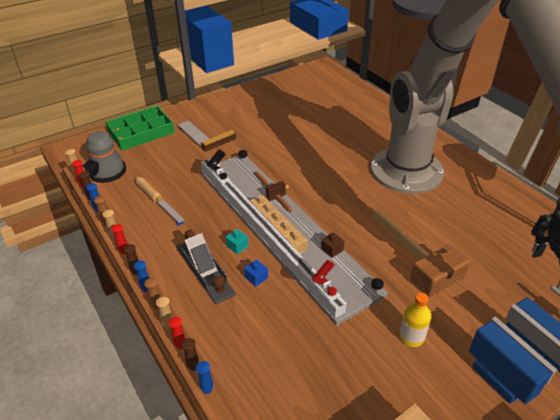

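The top view shows the row at (243–318, 213) and the red stop at (184, 198), which is the fence's +y (left) end. The black stop is at (375, 188). Look-alikes are the blue (243, 172) and turquoise (285, 175) feet behind the fence, and the walnut foot at (230, 242). The pale row of five against the fence is the target, so I'll check it in one close crop.

Run:
```python
from h import *
im=cv2.imread("pics/top0.png")
cv2.imwrite("pics/crop.png",cv2.resize(im[175:265,155:415],None,fx=3,fy=3,interpolation=cv2.INTER_CUBIC))
c=get_calibration("top")
hsv=cv2.cvtColor(im,cv2.COLOR_BGR2HSV)
m=cv2.inRange(hsv,(12,50,150),(28,200,255));m[:200]=0;m[225:]=0;m[:,:230]=0;m[:,330:]=0
cn=max(cv2.findContours(m,0,2)[0],key=cv2.contourArea)
r=cv2.minAreaRect(cn);b=cv2.boxPoints(r);print(r)
for p in b: print(p,ray(c,*p,.058).round(4))
m=((hsv[...,0]<6)|(hsv[...,0]>174))&(hsv[...,1]>170)&(hsv[...,2]>80);m[:175]=0;m[215:]=0
ys,xs=np.where(m);print("red",xs.min(),xs.max(),ys.min(),ys.max())
# fence bright front edge per column
```

```text
((279.8393859863281, 213.62672424316406), (17.123455047607422, 78.29224395751953), 87.27368927001953)
[240.33034 206.93668] [0.5327 0.1307 0.058 ]
[318.53397 203.2127 ] [ 0.5348 -0.0993  0.058 ]
[319.34845 220.31677] [ 0.4837 -0.0988  0.058 ]
[241.1448  224.04074] [0.4816 0.1295 0.058 ]
red 174 187 189 205
```

View pics/crop.png

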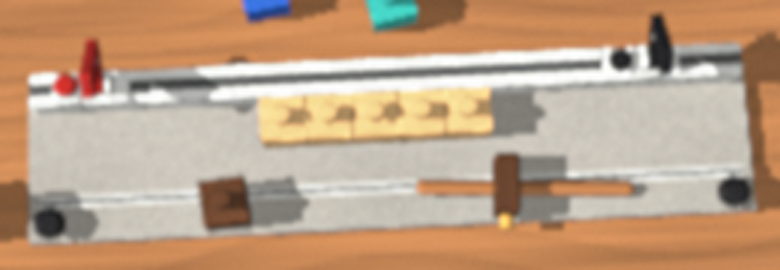

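Run:
```python
from h import *
c=get_calibration("top")
f=lambda u,v,z:ray(c,155+(u+.5)/3-.5,175+(v+.5)/3-.5,z).round(4)
print("knobs",f(50,223,.05),f(735,190,.05))
print("board front",f(30,242,.018),f(755,210,.018))
print("row front top",f(265,144,.058),f(493,132,.058), "row back top",f(260,97,.058),f(492,87,.058))
print("fence front top",f(30,107,.056),f(600,77,.056))
print("fence back top",f(30,75,.056),f(742,45,.056))
print("red arm tip,root",f(92,42,.14),f(92,92,.08),"knob",f(66,85,.075))
print("black arm",f(657,18,.14),f(662,66,.08))
print("gauge",f(507,155,.06),f(505,213,.06),f(418,187,.034),f(632,188,.034))
print("foot5 -y end px->",f(493,110,.058), "foot1",f(262,120,.058))
```

```text
knobs [0.4175 0.3343 0.05  ] [ 0.4237 -0.3302  0.05  ]
board front [0.4039 0.3606 0.018 ] [ 0.4076 -0.356   0.018 ]
row front top [0.4855 0.124  0.058 ] [ 0.4886 -0.0981  0.058 ] row back top [0.5324 0.1277 0.058 ] [ 0.5335 -0.0996  0.058 ]
fence front top [0.5317 0.3531 0.056 ] [ 0.5398 -0.2063  0.056 ]
fence back top [0.5639 0.3534 0.056 ] [ 0.5665 -0.3483  0.056 ]
red arm tip,root [0.573  0.2772 0.14  ] [0.5389 0.2881 0.08  ] knob [0.548  0.3142 0.075 ]
black arm [ 0.5753 -0.2498  0.14  ] [ 0.5429 -0.263   0.08  ]
gauge [ 0.4651 -0.1102  0.06  ] [ 0.4086 -0.105   0.06  ] [ 0.4411 -0.0236  0.034 ] [ 0.4319 -0.2334  0.034 ]
foot5 -y end px-> [ 0.5105 -0.0993  0.058 ] foot1 [0.5094 0.1263 0.058 ]
```

Run:
```python
from h import *
c=get_calibration("scene");t=get_calibration("top")
for n,P in dict(pin=(.55,.282,.076),low=(.572,.282,.10),tip=(.53,.282,.146),tipback=(.56,.282,.146),knob=(.55,.314,.075)).items():
    print(n,proj(c,P).round(1),proj(t,P).round(1))
im=cv2.imread("pics/scene0.png")
cv2.imwrite("pics/c2.png",cv2.resize(im[235:325,270:390],None,fx=5,fy=5,interpolation=cv2.INTER_CUBIC))
```

```text
pin [322.1 280.4] [187.7 201.8]
low [315.1 277.7] [186.2 192.5]
tip [330.2 257.6] [183.2 203.3]
tipback [319.9 262.7] [183.2 192.7]
knob [329.9 289.1] [176.7 202.3]
```

View pics/c2.png

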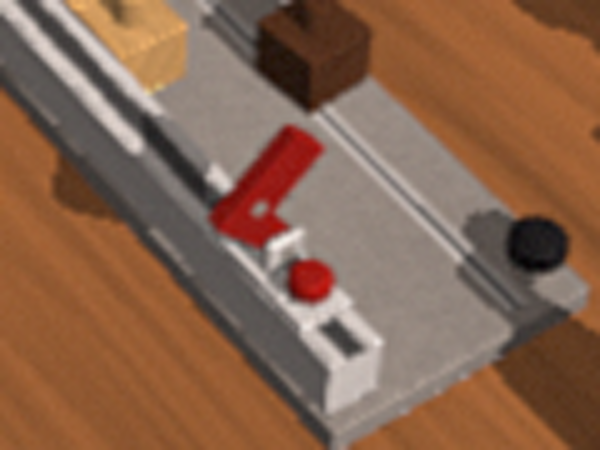

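{"fn": "jog_arm", "kwargs": {
  "plan": [
    [[3.5, -3.2, 0], -0.13],
    [[3.5, -3.2, 0], -0.13],
    [[3.5, -3.2, 0], -0.13],
    [[3.5, -3.2, 0], -0.13],
    [[3.5, -3.2, 0], -0.13],
    [[3.5, -3.2, 0], -0.13],
    [[3.5, -3.2, 0], -0.13],
    [[3.5, -3.2, 0], -0.13],
    [[3.5, -3.2, 0], -0.13],
    [[3.5, -3.2, 0], -0.04],
    [[3.5, -3.1, 0], 0],
    [[0, 0, 0], 0]
  ],
  "hand": 0,
  "grip_force": 20
}}

```text
clock: 1.3
tcp_pos: [0.6261, 0.273, 0.3038]
orientation: [2.226, 2.209, -0.002]
contact_force: [-0.5, -0.4, -0.1]
grip_width: -0.0003
```

The crop confirms the red arm stands raised and leans forward, with its tip at about (330, 261) and its root at about (318, 278). I'll push it over from behind.

{"fn": "jog_arm", "kwargs": {
  "plan": [
    [[0, 0.8, -3.5], 0.015],
    [[0, 0, -3.5], 0],
    [[0, 0, -3], 0],
    [[-2, 0, 0], 0],
    [[-1.5, 0, 0], 0],
    [[-1.5, 0, 0], 0],
    [[-1.5, 0, -0.2], 0],
    [[-1.5, 0, -0.4], 0],
    [[-1.5, 0, -0.5], 0],
    [[-1.5, 0, -0.5], 0],
    [[0, 0, 0], 0]
  ]
}}

```text
clock: 2.4
tcp_pos: [0.509, 0.2895, 0.1871]
orientation: [-2.198, -2.242, 0.004]
contact_force: [0.5, -0.3, 0.1]
grip_width: -0.0002
```

Run:
```python
from h import *
im=snap("scene","pics/s1.png")
cv2.imwrite("pics/s1c.png",cv2.resize(im[150:330,200:440,::-1],None,fx=3,fy=3,interpolation=cv2.INTER_CUBIC))
```

```text
(no output)
```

View pics/s1c.png

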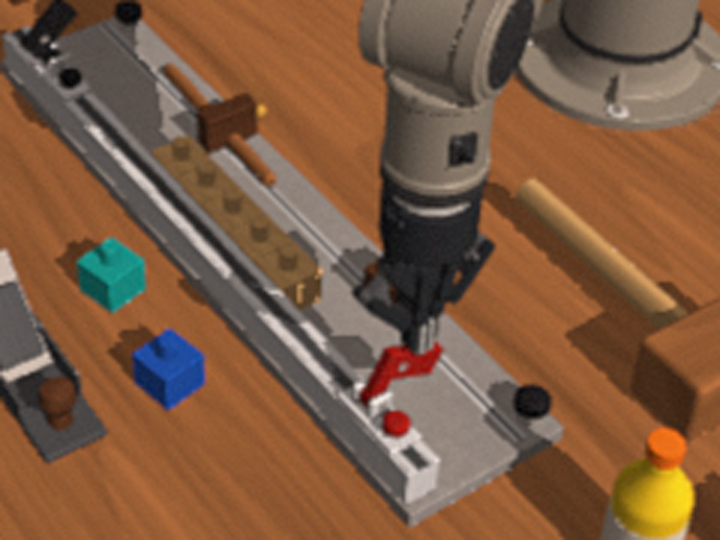

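The finger sits on top of the arm, which is roughly horizontal with its tip at about (345, 267). I'll press it down a bit further so it drops.

{"fn": "jog_arm", "kwargs": {
  "plan": [
    [[-0.5, 0, -1], 0],
    [[-0.5, 0, -1], 0],
    [[-0.5, 0, -1], 0],
    [[-0.5, 0, -0.8], 0],
    [[0, 0, 0], 0],
    [[0, 0, 0], 0],
    [[0, 0, 2], 0],
    [[0, 0, 4], 0],
    [[0, -2, 4], 0],
    [[0, -4, 2], 0]
  ]
}}

```text
clock: 3.45
tcp_pos: [0.4939, 0.2319, 0.2739]
orientation: [2.196, 2.244, 0.012]
contact_force: [1.7, 0.4, -0.1]
grip_width: 0.0001
```

Run:
```python
from h import *
im=snap("scene","pics/s2.png")
cv2.imwrite("pics/s2c.png",cv2.resize(im[150:330,200:440,::-1],None,fx=3,fy=3,interpolation=cv2.INTER_CUBIC))
c=get_calibration("scene")
for P in [(.517,.282,.042),(.517,.282,.011),(.55,.282,.08)]:print(((proj(c,P)-[200,150])*3).round())
```

```text
[396. 401.]
[394. 425.]
[367. 388.]
```

View pics/s2c.png

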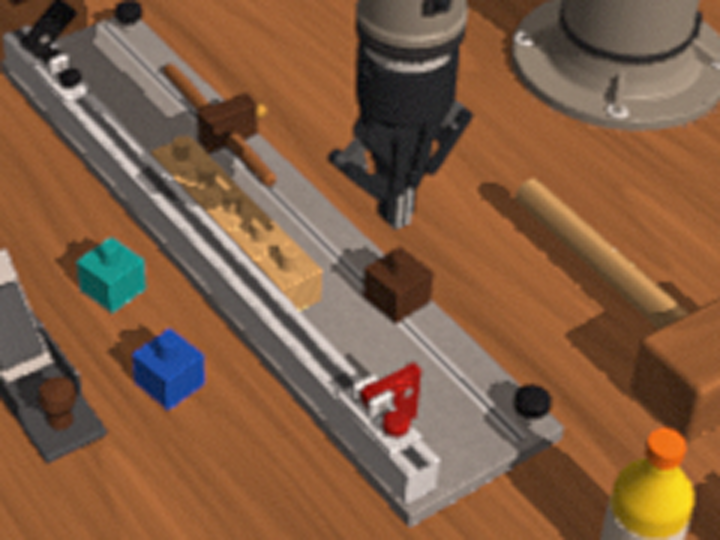

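The red arm is down: the paddle is at about (405, 400) in the crop, matching the predicted (396, 401), and the row is untouched. Next I'll go behind foot5 at the −y end.

{"fn": "jog_arm", "kwargs": {
  "plan": [
    [[0.5, -4.5, 0], -0.015],
    [[0.5, -4.7, 0], 0],
    [[0.5, -4.7, 0], 0],
    [[0.5, -4.7, 0], 0],
    [[0, -4.7, 0], 0],
    [[0, -4.7, 0], 0],
    [[0, -4.7, 0], 0],
    [[0, -4.5, 0], 0],
    [[0, 0, -3], 0],
    [[0, 0, -4], 0],
    [[0, 0, -2], 0],
    [[0, 0, 0], 0]
  ]
}}

```text
clock: 4.7
tcp_pos: [0.5103, -0.1435, 0.1777]
orientation: [-2.218, -2.221, 0.006]
contact_force: [-0.3, -1.1, 0.1]
grip_width: -0.0001
```

Run:
```python
from h import *
im=snap("wrist","pics/w1.png")
o=get_obs();print(o["clock"],o["tcp_pos"],o["orientation"],o["contact_force"])
r=Rm(o["orientation"]);print("jaw yaw",np.arctan2(r[1,1],r[0,1]))
c=get_calibration("wrist");p=np.array(o["tcp_pos"])
for d in(.073,.086): print(d,proj(c,p+r[:,2]*d))
for P in [(.536,-.0985,.058),(.491,-.0985,.058),(.5365,-.14,.056)]:print(proj(c,P).round())
```

```text
4.75 [ 0.51131582 -0.1436531   0.17938606] [-2.21941089 -2.22288087  0.00275522] [1.08278553 0.15936436 0.59115749]
jaw yaw 0.0015615201926671976
0.073 [273.50172666 277.98951141]
0.086 [273.59084615 263.65806499]
[323. 151.]
[234. 151.]
[320. 226.]
```

View pics/w1.png

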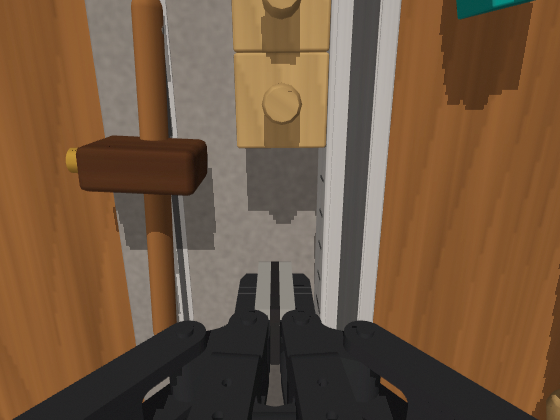

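The wrist view shows foot5's −y face at row 147, columns 236–327, against the predicted 234–323 at row 151. The closed fingertips are at row 262, so they reach 86 mm ahead of the TCP when shut. I'll lower to a tip height of about 29 mm and approach slowly.

{"fn": "jog_arm", "kwargs": {
  "plan": [
    [[0.15, 0, -3], 0],
    [[0, 0, -2.4], 0],
    [[0, 0, -1], 0],
    [[0, 0, 0], 0],
    [[0, 1, 0], 0],
    [[0, 1, 0], 0],
    [[0, 0.5, 0], 0],
    [[0, 0.4, 0], 0],
    [[0, 0.4, 0], 0],
    [[0, 0.4, 0], 0],
    [[0, 0.4, 0], 0],
    [[0, 0.4, 0], 0]
  ]
}}

```text
clock: 5.95
tcp_pos: [0.513, -0.0985, 0.1161]
orientation: [2.218, 2.223, -0.001]
contact_force: [1.0, -3.6, 1.3]
grip_width: 0.0002
```

{"fn": "jog_arm", "kwargs": {
  "plan": [
    [[0, 0.5, 0], 0],
    [[0, 0.6, 0], 0],
    [[0, 0.6, 0], 0],
    [[0, 0.6, 0], 0],
    [[0, 0.6, 0], 0],
    [[0, 0.6, 0], 0],
    [[0, 0.6, 0], 0],
    [[0, 0.6, 0], 0],
    [[0, 0.6, 0], 0],
    [[0, 0.6, 0], 0],
    [[0, 0.5, 0], 0],
    [[0, 0.3, 0], 0]
  ]
}}

```text
clock: 7.15
tcp_pos: [0.5127, -0.0307, 0.116]
orientation: [2.218, 2.224, -0.001]
contact_force: [-1.0, -6.7, 4.7]
grip_width: 0.0004
```

Run:
```python
from h import *
im=snap("wrist","pics/w2.png");o=get_obs();print(o["tcp_pos"],o["contact_force"])
```

```text
[ 0.51270951 -0.0302035   0.1160093 ] [-0.95040893 -5.28535108  2.69282662]
```

View pics/w2.png

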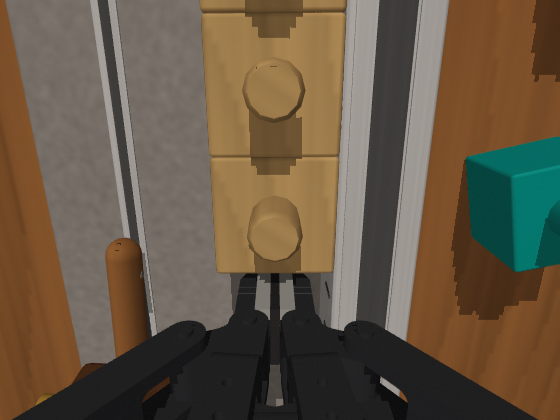

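The row is tight and square: the foot5/foot4 seam is level at row 156 and the edges run along the fence. About 7 cm remain, so I'll keep pushing and slow down near the stop.

{"fn": "jog_arm", "kwargs": {
  "plan": [
    [[0, 0.4, 0], 0],
    [[0, 0.6, 0], 0],
    [[0, 0.6, 0], 0],
    [[0, 0.6, 0], 0],
    [[0, 0.6, 0], 0],
    [[0, 0.6, 0], 0],
    [[0, 0.6, 0], 0],
    [[0, 0.6, 0], 0],
    [[0, 0.6, 0], 0],
    [[0, 0.6, 0], 0],
    [[0, 0.4, 0], 0],
    [[0, 0.2, 0], 0]
  ]
}}

```text
clock: 8.4
tcp_pos: [0.5123, 0.033, 0.1159]
orientation: [-2.218, -2.224, 0.002]
contact_force: [0.4, -6.9, 5.4]
grip_width: -0.0004
```

{"fn": "jog_arm", "kwargs": {
  "plan": [
    [[0, 0.15, 0], 0],
    [[0, 0.15, 0], 0]
  ]
}}

```text
clock: 8.6
tcp_pos: [0.5122, 0.0356, 0.1159]
orientation: [-2.219, -2.224, 0.002]
contact_force: [-1.4, -6.1, 6.0]
grip_width: 0.0
```

{"fn": "jog_arm", "kwargs": {
  "plan": [
    [[0, 0.15, 0], 0],
    [[0, 0.15, 0], 0]
  ]
}}

```text
clock: 8.8
tcp_pos: [0.5122, 0.0385, 0.1159]
orientation: [-2.219, -2.224, 0.002]
contact_force: [-1.1, -7.6, 5.7]
grip_width: -0.0001
```

{"fn": "jog_arm", "kwargs": {
  "plan": [
    [[0, 0.15, 0], 0],
    [[0, 0.1, 0], 0]
  ]
}}

```text
clock: 9.0
tcp_pos: [0.5122, 0.041, 0.1159]
orientation: [-2.219, -2.224, 0.002]
contact_force: [-1.1, -7.0, 6.7]
grip_width: -0.0
```

{"fn": "jog_arm", "kwargs": {
  "plan": [
    [[0, 0.1, 0], 0],
    [[0, 0.1, 0], 0]
  ]
}}

```text
clock: 9.2
tcp_pos: [0.5122, 0.0429, 0.1159]
orientation: [-2.219, -2.224, 0.003]
contact_force: [-1.7, -6.6, 6.2]
grip_width: 0.0
```

Still sliding at about 7 N. I'll continue in small steps until the force rises.

{"fn": "jog_arm", "kwargs": {
  "plan": [
    [[0, 0.1, 0], 0],
    [[0, 0.1, 0], 0]
  ]
}}

```text
clock: 9.4
tcp_pos: [0.5121, 0.0436, 0.1159]
orientation: [2.219, 2.222, -0.004]
contact_force: [-1.6, -12.9, 6.3]
grip_width: 0.0
```

Run:
```python
from h import *
a=snap("scene","pics/s3.png");w=snap("wrist","pics/w3.png")
s=cv2.resize(a[200:300,270:390,::-1],(480,400),interpolation=cv2.INTER_CUBIC)
cv2.imwrite("pics/both.png",s)
o=get_obs();print(o["tcp_pos"],o["contact_force"])
```

```text
[0.51211629 0.04352197 0.11593273] [ -1.56913813 -10.2199913    6.05300797]
```

View pics/both.png

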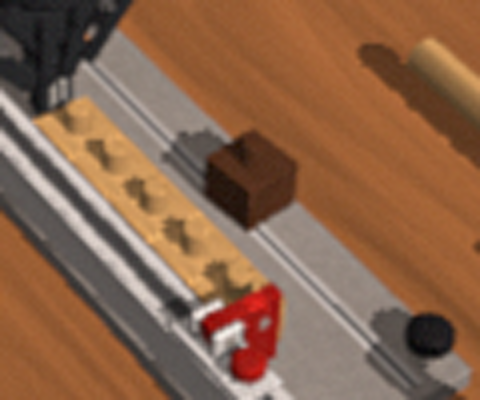

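The force rose and motion stalled, with foot1 against the red paddle at about (340, 272). I'll give one more small nudge, then back straight off.

{"fn": "jog_arm", "kwargs": {
  "plan": [
    [[0, 0.1, 0], 0],
    [[0, 0.1, 0], 0],
    [[0, 0, 0], 0]
  ]
}}

```text
clock: 9.8
tcp_pos: [0.5121, 0.0438, 0.116]
orientation: [2.22, 2.219, -0.006]
contact_force: [-1.3, -15.0, 6.4]
grip_width: -0.0001
```

{"fn": "jog_arm", "kwargs": {
  "plan": [
    [[0, -0.4, 0], 0],
    [[0, -1, 0], 0],
    [[0, -1.5, 0], 0],
    [[0, -1.5, 0.5], 0],
    [[0, -0.5, 3], 0],
    [[0, 0, 4], 0],
    [[0, 0, 4], 0],
    [[0, 0, 2], 0],
    [[0, 0, 0], 0]
  ]
}}

```text
clock: 10.7
tcp_pos: [0.5144, -0.0023, 0.2541]
orientation: [2.217, 2.221, 0.009]
contact_force: [-0.2, 0.7, -0.2]
grip_width: -0.0002
```

Run:
```python
from h import *
w=snap("wrist","pics/w4.png");t=snap("top","pics/t4.png")
c=get_calibration("wrist");tc=get_calibration("top")
v=np.vstack([w[:,:,::-1],cv2.resize(t[175:265,155:415,::-1],(560,180),interpolation=cv2.INTER_CUBIC)])
cv2.imwrite("pics/fin.png",v)
for P in [(.5345,.051,.058),(.4895,.051,.058),(.5345,.276,.058),(.4895,.276,.058)]:print(proj(c,P).round(), proj(tc,P).round(1))
o=get_obs();print(o["clock"],o["tcp_pos"],o["contact_force"])
```

```text
[306. 121.] [267.4 205.3]
[240. 121.] [268.  220.3]
[ 319. -346.] [190.8 208.2]
[ 228. -346.] [190.9 223.3]
10.8 [ 0.5126075  -0.00171923  0.25093929] [ 0.72271851 -1.10693637 -0.45308883]
```

View pics/fin.png

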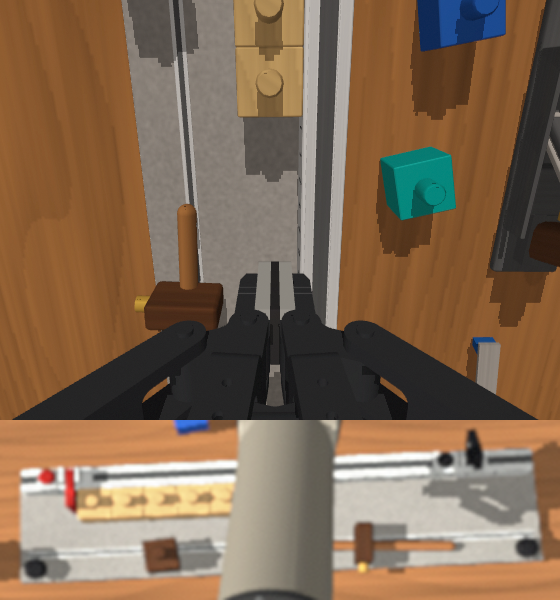

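Foot5 is square and against the fence, and the black stop is up. I'll take one close wrist look at foot1 and the paddle before handing in.

{"fn": "jog_arm", "kwargs": {
  "plan": [
    [[0, 2, 1], 0],
    [[0, 4, 1], 0],
    [[0, 4, 1], 0],
    [[0, 3, 0], 0],
    [[0, 1, 0], 0],
    [[0, 0, 0], 0],
    [[0, 0, 0], 0]
  ]
}}

```text
clock: 11.5
tcp_pos: [0.5125, 0.1369, 0.2799]
orientation: [2.22, 2.223, -0.004]
contact_force: [-0.1, -0.3, 1.1]
grip_width: -0.0
```

Run:
```python
from h import *
w=snap("wrist","pics/w5.png")
c=get_calibration("wrist")
for P in [(.534,.276,.058),(.489,.276,.058),(.517,.282,.07)]:print(proj(c,P).round())
```

```text
[306. -15.]
[239. -15.]
[281. -29.]
```

View pics/w5.png

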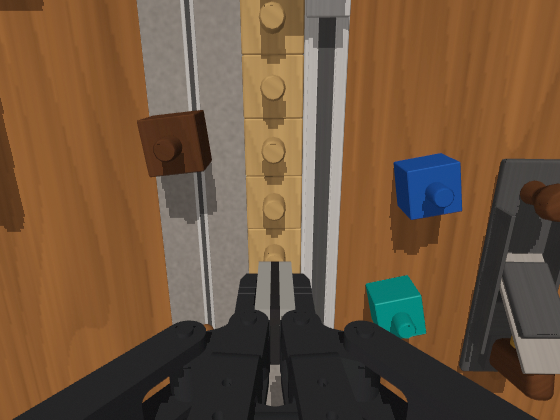

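All five feet show as one straight, gapless row (seams at rows 54, 118, 177 and 228). The paddle is just out of frame, so I'll step 5 cm on for the last look.

{"fn": "jog_arm", "kwargs": {
  "plan": [
    [[0, 2, 0], 0],
    [[0, 3, 0], 0],
    [[0, 1, 0], 0],
    [[0, 0, 0], 0],
    [[0, 0, 0], 0]
  ]
}}

```text
clock: 12.05
tcp_pos: [0.513, 0.1968, 0.2807]
orientation: [2.22, 2.222, -0.002]
contact_force: [-0.5, -1.0, -0.3]
grip_width: 0.0002
```

Run:
```python
from h import *
w=snap("wrist","pics/w6.png")
cv2.imwrite("pics/w6c.png",cv2.resize(w[0:200,180:400,::-1],None,fx=3,fy=3,interpolation=cv2.INTER_CUBIC))
```

```text
(no output)
```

View pics/w6c.png

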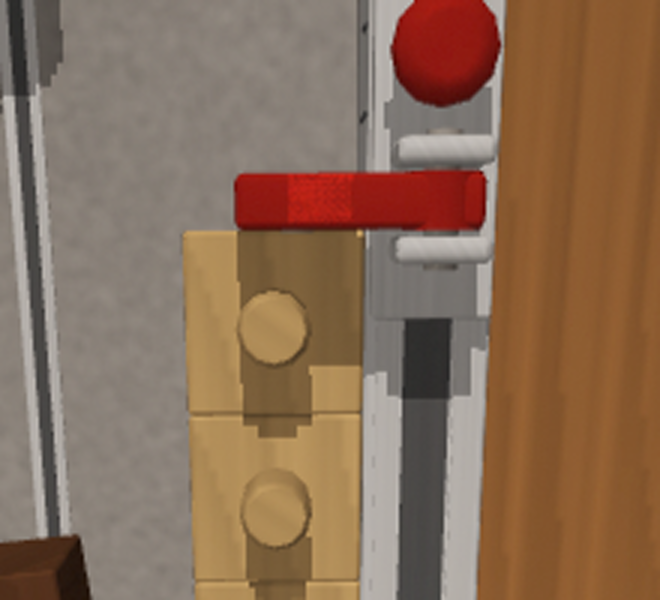

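Foot1's edge (crop row 231) sits right at the paddle (bottom edge at row 228), square and flat against the fence. Handing in.

```bash
python3 -c "
from bench import *
print(hand_in())"
```

```text
the job is handed in; nothing more can be done
None
```

The job is handed in at about 12 s of the 56 s allowed; `hand_in()` gives no verdict, so I don't have a pass confirmed. I tipped the red stop down from behind with the closed fingers. I then pushed the five feet along the fence from foot5's −y face until the force rose from about 7 N to 15 N and motion stalled, and backed straight off.

**Last checks:**
- **Red stop and foot1:** the red arm is down and foot1 sits right at the paddle, square to the fence.
- **Row:** all five feet show tight together in one straight line against the fence.
- **Everything else:** the black stop is up. The walnut foot and gauge look where they were, and the robot touches nothing. I did not measure the shift of the other tools or the glue; nothing was pushed near them.

**Disagreements:**
- The shut fingertips reach 86 mm ahead of the TCP, not the nominal 73 mm. I found this in the wrist view and allowed for it before pushing.
- The row stalled about 3 mm further along than I first estimated, which is within the camera error.

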